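Snap the drift punch back into the empty spring clips

ROBOT

A 6-joint arm with a two-finger parallel gripper is mounted at the origin on the work surface. World frame = base frame: x ahead of the robot, y to its left, z up, the work surface at z = 0. Lengths are in m, angles in rad, forces in N, time in s.
With the tool pointing down it reaches from about 0.4 to 0.825 m from the base axis. Payload 7 kg.
Tool frame: the origin (TCP) lies at the very end of the fingers, on their centre line; the grasp point (between the pads) lies 19 mm behind it; z points along the fingers, y is the line along which they close (so a half turn about z gives the same grasp; the last joint's range is limited). The gripper opens to 85 mm and grips with 20 to 120 N. Pads are 22 mm wide; open, the fingers measure 114 mm over their backs; the gripper's body (76 mm by 85 mm) begins 54 mm behind the grasp point. The pads swing forward as they close: fully open they stand 13 mm farther back than shut.
Start: joints at [1.446, 0.359, 0.012, 0, -1.224, -0.288], TCP at [0.271, 0.618, 0.201] pointing down, gripper open.
Joint ranges: [-3.07, 3.07], [-1.43, 2.12], [-1.02, 1.25], [-3.03, 1.67], [-3.05, -0], [-3.03, 3.03]. Speed limits (rad/s): [2.39, 2.39, 3.01, 3.14, 3.14, 3.14].

INTERFACE

Orientations are given as [roll, pitch, yaw] about the fixed x, y, z axes, in that order (R = Rz(yaw) Ry(pitch) Rx(roll)).
In Python, from plant import * gives the robot as it stands.
- The arm moves only by the shell command python3 -m jog 'ROWS'. ROWS is JSON, a list of rows, each a list of 7 numbers: the shift along the world's x, y, z in m, then the turn, a rotation vector about the world's x, y, z in degrees, then the closure, from 0 (fully open) to 1 (shut). In form: [[dx, dy, dz, ax, ay, az, fingers], ...]. A call has 1 to 5 rows; each row is the pose to reach, as a shift and turn from the pose commanded when the call began; what a row does not reach only later rows make up. A row lasts 1/10 s, in which the tool goes at most 50 mm and 8.59 degrees, less where a joint would pass 70% of its speed; a pose out of reach is approached as far as the arm can. A call with a gripper value outside its range is refused whole. The fingers move at their own pace and stop on an object; the grip force is fixed at half the most. Time passes only in rows, so rows that repeat a pose let the fingers close. It gives the time, the measured TCP pose, the force, the opening and the grip force at its end, in the units of the state.
- get_state(): the state, without advancing time (a new reading comes with each control period).
- grab_frame(name): name is "side" or "top"; returns a dict with "color" (400x640x3 uint8, red, green, blue), "K" (3x3 intrinsics, pixels), "dist_coeffs" ([k1, k2, p1, p2, k3] as OpenCV has them; the pictures are not rectified), "extrinsics" (4x4, takes a point from world to camera coordinates). Camera axes: x right, y down, z forward; pixel columns grow to the right and rows downward; lengths in m; the calibration is good to about 2 mm. A picture is of the moment at which its call begins. There is no depth.
- sign_off(): hands the job in; it is judged then, once.
The state is a dict: "time_s": time; "joints": joint angles; "dq": joint speeds; "joint_efforts": joint torques, N m; "position": TCP position; "orientation": TCP orientation; "contact_force": force on the tool from outside, world axes, zero at the start; "wrist_torque": the same for the moment, N m; "gripper_width": finger opening in m; "finger_force": force on a finger pad.
Only numpy, scipy, OpenCV 4.12 (cv2) and the standard library are available. Lean on these libraries where they do the work, as an engineer would, in place of code of your own. Each camera call takes 0.05 s, during which the arm holds its last target. There are 200 camera calls.

TASK

Put the loose drift punch away. Draw it out of the square steel tube, lay it in the pair of V-blocks and let go of it to change your grip, then push it down into both spring clips of the empty tool rack, centred, until it snaps home. Stop pushing once it has snapped, let go, and leave the can, the grinding disc and the bar stub where they are.

Things in the scene. Friction and masses are not known exactly. Their poses are not given: they have to be found in the camera images.
- punch_center (a point): Loose drift punch: round steel bar, 14 mm diameter, 180 mm long, about 0.2 kg (varies), dark grooves round its middle. Point: on its axis, half-way along. x axis: along the bar to the tapered end (last 20 mm at +x taper from 14 to 8 mm). At the start it lies level in the square tube, its blunt end (-x) sticking 60 to 80 mm out of the mouth.
- tube_mouth (a point): Fixed square steel tube, 110 mm long, 40 x 40 mm outside, 32 x 32 mm inside, level on a wood block 30 mm high; its top is 70 mm above the bench. Point: middle of the mouth, at the height of the lying punch's axis, 41 mm above the bench. x axis: along the tube, inwards, so the punch is drawn out along -x.
- v_seat (a point): Fixed pair of steel V-blocks on a base plate 100 x 60 x 6 mm. Point: on the axis of the punch when it lies in both grooves, half-way between the blocks, 48 mm above the bench. x axis: along the grooves. Blocks 16 mm long, centred at x = -38 and +38 mm, 60 mm free between them; 90 degree grooves, open upwards, 32 mm wide at the top, 54 mm above the bench.
- rack_seat (a point): Fixed empty tool rack: base plate 136 x 56 x 6 mm with two spring clips of steel leaves. Point: on the punch's axis once it is snapped home, half-way between the clips, 50 mm above the bench. x axis: along the punch's place (either way round will do). Clips 16 mm long, centred at x = -45 and +45 mm, 74 mm free between them.
- clip_lips (a point): Middle between the round lips of the clip at x = +45 mm of the empty rack, 57 mm above the bench; the other clip is alike. Lips 9 mm apart, flared tops 65 mm up. Pushed down, the punch meets the lips 13.5 mm above home; the push on both clips peaks at 11 to 17 N, 4 to 6 mm lower, and is gone about 4 to 5 mm above home; then the leaves close over the punch and drive it home on the pads.
- cushion (a joint): Depth (m) by which the spring-mounted rubber pads under the two clips are pressed down: 0 unloaded and with the punch just resting home, up to 0.010. They yield 1 mm per 4 N of push beyond the first 4 N. Pressed 7 mm (over 30 N) the clips are bent.
- full_rack_tool (a point): Centre of the similar punch that is already fixed in the other, full tool rack: same rack, same sizes as the empty one, this point on the punch's axis half-way along, 50 mm above the bench, x axis along it. To be left alone; an obstacle.
- spray_can: Loose upright spray can, 52 mm in diameter, about 160 mm high; origin at the centre of its underside. Leave alone.
- disc: Loose grinder grinding disc lying flat, 115 mm in diameter, 8 mm thick; origin at the centre of its underside. Leave alone.
- bar_stub: Loose stub of square steel bar, 60 x 20 x 20 mm, lying on the bench; origin at the centre of its underside. Leave alone.
- carton: Fixed open carton with nuts, 120 x 150 mm, 70 mm high, at the far side of the bench; origin at the centre of its underside.
Mind the look-alikes: they are no part of the job. Of the things shaped like the part that bears punch_center, the bare steel one is meant. Leave any purple or turquoise look-alike of the part that bears v_seat alone.

How it is judged:
On the way:
1. the punch lies in both V-blocks and has been let go (z of punch_center in the frame of v_seat between -0.004 and 0.004 m and y of punch_center in the frame of v_seat between -0.005 and 0.005 m and x of punch_center in the frame of v_seat between -0.03 and 0.03 m and angle between the x axis of punch_center and the x axis of v_seat, either way round below 0.08 rad and contact force between the fingers and punch below 0.1 N), for 0.2 s.
At the end, for the whole second after the job is handed in: the punch is snapped home in both clips of the empty rack: its centre within 3 mm of the home height, 4 mm sideways and 15 mm along of the middle between the clips, its axis within 0.05 rad of the clips' line, at rest and released (z of punch_center in the frame of rack_seat between -0.003 and 0.003 m and y of punch_center in the frame of rack_seat between -0.004 and 0.004 m and x of punch_center in the frame of rack_seat between -0.015 and 0.015 m and angle between the x axis of punch_center and the x axis of rack_seat, either way round below 0.05 rad and linear speed of punch below 0.02 m/s); the robot touches nothing.
It fails at once if the push went on after the snap and bent the clips (pads pressed down more than 7 mm) (value of joint cushion above 0.007 m).
It fails at once if the spray can, the grinding disc or the bar stub was moved more than 20 mm (distance of any of spray_can, disc, bar_stub from where it was at the start of the episode above 0.02 m).
It also fails if it takes over 67 s, if anything falls off the work surface, if the arm or the gripper's body presses on something with over 40 N, if the wrist force passes 120 N, or if a joint passes its speed limit or range.

## Working session

There is one attempt and no reset: what is moved stays moved. The work goes in short steps, Python scripts to look and compute and a shell command to move; the robot and the scene stay as the last step left them, time stands still between calls to the robot, and variables do not carry over. Pictures are saved under pics/ and viewed, at most 10 in all, crops included, and the job is handed in when it is done.

```bash
ls; mkdir -p pics; python3 - <<'E'
from plant import *
import cv2,numpy as np
s=get_state();print({k:np.round(v,3).tolist() for k,v in s.items()})
for n in("top","side"):
    f=grab_frame(n);cv2.imwrite(f"pics/{n}0.png",f["color"][:,:,::-1]);print(n,f["K"].tolist(),f["dist_coeffs"],np.round(f["extrinsics"],3).tolist())
E
```

```text
pics
{'time_s': 0.0, 'joints': [1.446, 0.359, 0.011, -0.0, -1.224, -0.288], 'dq': [0.001, -0.0, 0.001, 0.001, 0.0, 0.001], 'joint_efforts': [-0.001, -58.333, 29.343, 6.937, -0.006, -0.0], 'position': [0.271, 0.618, 0.2], 'orientation': [3.14, -0.0, -0.413], 'contact_force': [-0.319, -0.627, -0.113], 'wrist_torque': [-0.039, 0.01, 0.008], 'finger_force': 0.0, 'gripper_width': 0.085}
top [[370.1464503799614, 0.0, 316.48866965622085], [0.0, 370.1464503799614, 200.4536117010381], [0.0, 0.0, 1.0]] [0.0011532 0.        0.        0.        0.       ] [[-0.005, -1.0, 0.031, -0.011], [-0.99, 0.001, -0.142, 0.49], [0.142, -0.031, -0.989, 1.063], [0.0, 0.0, 0.0, 1.0]]
side [[375.66454704183, 0.0, 318.38473810077204], [0.0, 375.66454704183, 200.67836280536628], [0.0, 0.0, 1.0]] [-0.06609742  0.          0.          0.          0.        ] [[-0.987, -0.161, 0.017, 0.476], [-0.134, 0.755, -0.642, 0.093], [0.091, -0.636, -0.767, 1.041], [0.0, 0.0, 0.0, 1.0]]
```

View pics/top0.png

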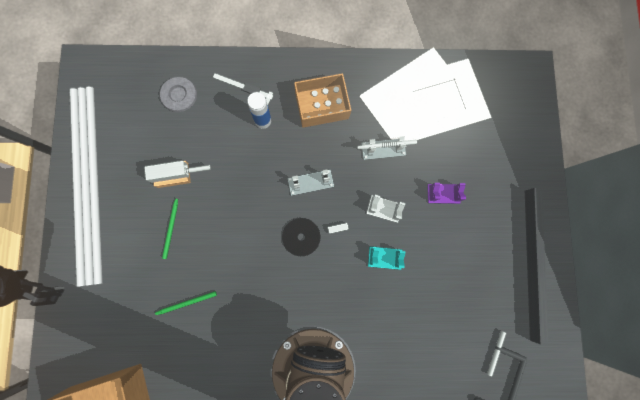

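View pics/side0.png

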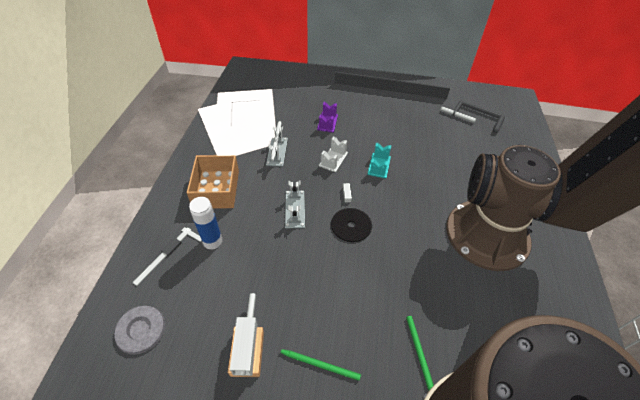

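Top view: the bare punch sticks out of the tube at (200,168). The bare-steel V-blocks are at (386,208), the empty rack at (311,182) and the full rack at (388,148). The look-alikes are the green bars at (171,228) and (186,303), and the purple (446,192) and turquoise (387,258) V-blocks. The bare steel ones match the description. I'll confirm this in an enlarged crop.

```bash
cat > h.py <<'E'
from plant import *
import cv2,numpy as np
def ray(f,uv):
    p=cv2.undistortPoints(np.array(uv,float).reshape(-1,1,2),f["K"],np.array(f["dist_coeffs"])).reshape(-1,2)
    E=f["extrinsics"];R=E[:3,:3];t=E[:3,3]
    return -R.T@t,(np.c_[p,np.ones(len(p))]@R)
def plane(f,uv,z):
    c,d=ray(f,uv);return c+d*((z-c[2])/d[:,2])[:,None]
def proj(f,P):
    E=f["extrinsics"];return cv2.projectPoints(np.array(P,float).reshape(-1,1,3),cv2.Rodrigues(E[:3,:3])[0],E[:3,3],f["K"],np.array(f["dist_coeffs"]))[0].reshape(-1,2)
def crop(f,x,y,w,h,s): 
    return cv2.resize(f["color"][y:y+h,x:x+w,::-1],None,fx=s,fy=s,interpolation=cv2.INTER_CUBIC)
E
python3 - <<'E'
from h import *
f=grab_frame("top");g=grab_frame("side")
a=np.vstack([np.hstack([crop(f,140,150,80,50,5),crop(f,355,185,80,50,5)]),np.hstack([crop(f,275,155,80,50,5),crop(f,350,125,80,50,5)]),])
cv2.imwrite("pics/c1.png",a)
b=np.vstack([np.hstack([crop(g,215,285,80,100,4)[:,:400],crop(g,300,130,80,50,4).repeat(1,0).__class__(0) if 0 else np.vstack([crop(g,300,125,100,50,4),crop(g,260,175,100,50,4)])])])
cv2.imwrite("pics/c2.png",b)
E
```

```text
(no output)
```

View pics/c1.png

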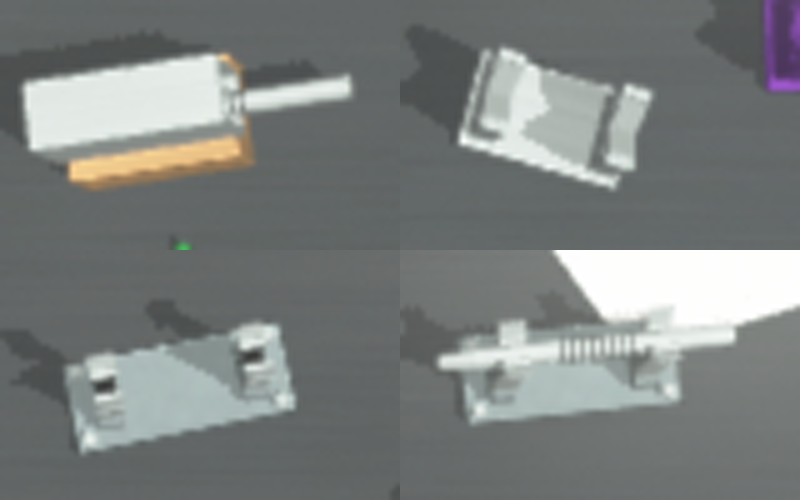

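View pics/c2.png

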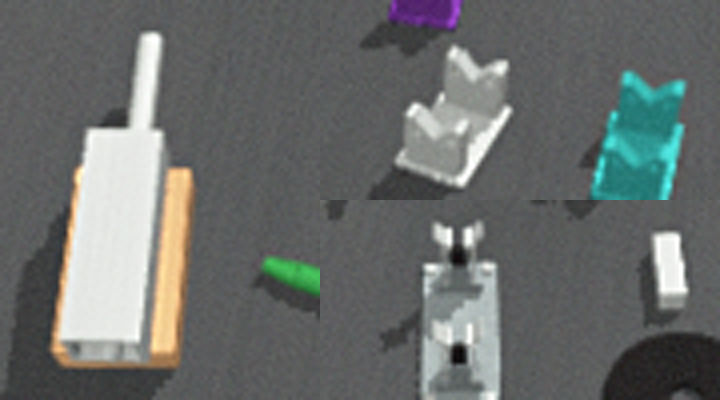

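Crops confirm the bare-steel punch in the tube (blunt end at top-view (210,167)), the plain V-blocks, and the empty rack with two dark clip slots. Now I'll work out positions.

```bash
python3 - <<'E'
from h import *
np.set_printoptions(precision=4,suppress=True)
f=grab_frame("top");g=grab_frame("side")
T=lambda pts,ox,oy,cx,cy,s:[((x-cx+.5)/s+ox-.5,(y-cy+.5)/s+oy-.5) for x,y in pts]
def show(n,P):print(n);print(P[:,:2])
show("punch top (blunt,mouth)",plane(f,T([(350,87),(247,101)],140,150,0,0,5),.041))
show("punch side",plane(g,T([(150,37),(143,125)],215,285,0,0,4),.041))
show("tube top corners",plane(f,T([(22,85),(218,57),(243,128),(30,150)],140,150,0,0,5),.07))
show("tube side corners (mouthL,mouthR,backL,backR)",plane(g,T([(87,130),(164,130),(62,342),(147,345)],215,285,0,0,4),.07))
a=plane(g,T([(437,128),(480,68)],300,125,320,0,4),.038);show("vgroove side",a);print(np.linalg.norm(a[0]-a[1]))
show("vplate top LL,LR",plane(f,T([(462,142),(617,187)],355,185,400,0,5),.006))
show("vplate side near L,R,far R",plane(g,T([(397,162),(462,187),(512,108)],300,125,320,0,4),.006))
# V top faces in top view
show("vtops L block far,near ; R far,near (outer)",plane(f,T([(500,50),(472,125),(651,93),(632,172)],355,185,400,0,5),.054))
r=plane(f,T([(65,370),(278,322),(295,408),(82,453)],275,155,0,250,5),.006);show("rackplate top",r);print(r.mean(0),np.linalg.norm(r-np.roll(r,1,0),axis=1))
a=plane(f,T([(103,388),(253,355)],275,155,0,250,5),.050);show("slots top",a);print(a.mean(0),np.linalg.norm(a[0]-a[1]))
a=plane(g,T([(459,352),(459,250)],260,175,320,200,4),.050);show("slots side",a);print(a.mean(0),np.linalg.norm(a[0]-a[1]))
# punch axis fit from masks top
im=cv2.cvtColor(f["color"],cv2.COLOR_RGB2GRAY);print(im[160:178,188:213])
E
```

```text
punch top (blunt,mouth)
[[0.5893 0.304 ]
 [0.5807 0.364 ]]
punch side
[[0.5902 0.3042]
 [0.5797 0.3569]]
tube top corners
[[0.5833 0.4829]
 [0.6    0.3725]
 [0.5583 0.3564]
 [0.5453 0.4761]]
tube side corners (mouthL,mouthR,backL,backR)
[[0.6018 0.3762]
 [0.5609 0.3688]
 [0.5821 0.485 ]
 [0.5402 0.4789]]
vgroove side
[[ 0.4808 -0.1882]
 [ 0.4564 -0.2647]]
0.08022934471658207
vplate top LL,LR
[[ 0.4552 -0.1672]
 [ 0.4274 -0.2613]]
vplate side near L,R,far R
[[ 0.5102 -0.1775]
 [ 0.4555 -0.1591]
 [ 0.4269 -0.2568]]
vtops L block far,near ; R far,near (outer)
[[ 0.5042 -0.1828]
 [ 0.4599 -0.1652]
 [ 0.4786 -0.2712]
 [ 0.4321 -0.2582]]
rackplate top
[[ 0.5617  0.0748]
 [ 0.592  -0.0564]
 [ 0.5381 -0.0663]
 [ 0.5102  0.0641]]
[0.5505 0.0041 0.006 ] [0.0526 0.1346 0.0549 0.1333]
slots top
[[ 0.5419  0.0503]
 [ 0.5618 -0.0383]]
[0.5519 0.006  0.05  ] 0.09077840701171346
slots side
[[ 0.5398  0.058 ]
 [ 0.5585 -0.0329]]
[0.5491 0.0126 0.05  ] 0.09271112305657869
[[102 102 102 103 102 102 102 102 102 102 101 102 102 102 102 102 102 101
  102 102 102 103 102 103 104]
 [103 103 102 102 102 102 
[... 1059 characters left out ...]
49 134 128 121 116 114 109 107 105 104
  103 103 102 103 103 103 103]
 [141 137 134 130 125 118 115 112 108 105 104 103 103 103 102 103 102 102
  103 102 102 102 103 102 102]
 [163 125 107 105 104 103 103 103 102 102 103 102 103 102 102 102 103 102
  102 103 102 102 102 102 102]
 [180 129 105 102 102 102 102 102 103 103 103 102 103 103 103 103 103 103
  103 104 103 103 103 103 103]
 [146 126 104 101 102 101 102 101 102 102 102 102 103 102 101 102 102 102
  102 102 102 102 102 102 103]
 [138 128 106 102 103 102 102 101 103 102 102 102 102 102 102 102 102 103
  103 103 103 102 103 102 102]
 [132 127 106 102 102 102 103 102 102 102 102 101 101 101 101 102 102 101
  101 102 101 102 101 101 101]]
```

```bash
python3 -m jog '[[0.313,-0.28,0,0,0,-56.8,0],[0.313,-0.28,0,0,0,-56.8,0],[0.313,-0.28,0,0,0,-56.8,0],[0.313,-0.28,0,0,0,-56.8,0],[0.313,-0.28,0,0,0,-56.8,0]]'; python3 -m jog '[[0,0,0,0,0,0,0]]'
```

```text
time_s: 0.8
position: [0.4583, 0.4502, 0.2007]
orientation: [-3.141, 0.0, -1.168]
contact_force: [0.2, -0.1, -0.0]
gripper_width: 0.0855
finger_force: 0.0
time_s: 0.9
position: [0.4606, 0.4476, 0.2006]
orientation: [3.142, -0.001, -1.173]
contact_force: [-0.1, -0.2, -1.0]
gripper_width: 0.0853
finger_force: 0.0
```

```bash
python3 -m jog '[[0.123,-0.11,0,0,0,-13.3,0.3],[0.123,-0.11,0,0,0,-13.3,0.3],[0.123,-0.11,0,0,0,-13.3,0.3],[0.123,-0.11,0,0,0,-13.3,0.3],[0.123,-0.11,-0.05,0,0,-13.3,0.3]]'; python3 -m jog '[[0,0,-0.05,0,0,0,0.3],[0,0,-0.05,0,0,0,0.3]]'
python3 - <<'E'
from h import *
f=grab_frame("top");g=grab_frame("side")
cv2.imwrite("pics/c3.png",np.hstack([crop(f,140,140,100,80,4),crop(g,205,240,100,80,4)]))
print(get_state()["position"])
E
```

```text
time_s: 1.4
position: [0.5859, 0.3424, 0.1569]
orientation: [-3.13, 0.005, -1.397]
contact_force: [-0.4, 1.2, -0.6]
gripper_width: 0.0598
finger_force: 0.0
time_s: 1.6
position: [0.576, 0.3385, 0.0932]
orientation: [3.131, -0.006, -1.396]
contact_force: [-0.1, 0.0, -1.3]
gripper_width: 0.0599
finger_force: 0.0
[0.58017299 0.34170044 0.10091307]
```

View pics/c3.png

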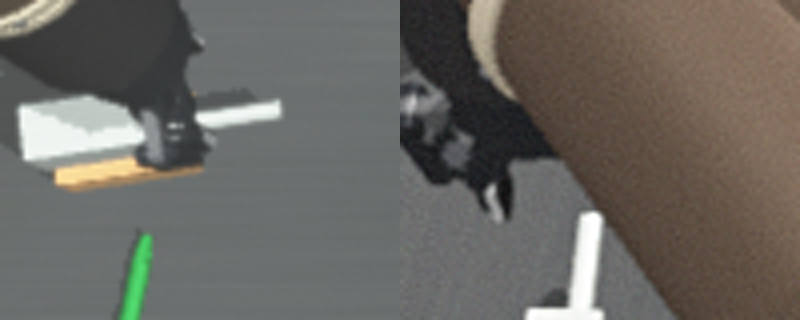

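The gripper hangs above the protruding end of the punch (top-crop punch from (195,120) to (280,107)). The side view shows the punch clear of the fingers. I'll settle, then descend.

```bash
python3 -m jog '[[0,0,0,0,0,0,0.3],[0,0,0,0,0,0,0.3],[0,0,0,0,0,0,0.3]]'
```

```text
time_s: 2.0
position: [0.5808, 0.3426, 0.1028]
orientation: [-3.139, 0.002, -1.394]
contact_force: [0.5, -0.5, 0.3]
gripper_width: 0.0599
finger_force: 0.0
```

```bash
python3 -m jog '[[0.003,-0.006,-0.02,0,0,-0.6,0.3],[0.003,-0.006,-0.05,0,0,-0.6,0.3],[0.003,-0.006,-0.07,0,0,-0.6,0.3],[0.003,-0.006,-0.08,0,0,-0.6,0.3],[0.003,-0.006,-0.08,0,0,-0.6,0.3]]'; python3 -m jog '[[0,0,0,0,0,0,0.3],[0,0,0,0,0,0,0.6],[0,0,0,0,0,0,1],[0,0,0,0,0,0,1],[0,0,0,0,0,0,1]]';python3 -m jog '[[0,0,0,0,0,0,1],[0,0,0,0,0,0,1],[0,0,0,0,0,0,1]]'
```

```text
time_s: 2.5
position: [0.5827, 0.3353, 0.0198]
orientation: [3.14, -0.001, -1.405]
contact_force: [0.7, 0.2, 0.7]
gripper_width: 0.0596
finger_force: 0.0
time_s: 3.0
position: [0.5833, 0.3357, 0.021]
orientation: [-3.141, 0.0, -1.405]
contact_force: [0.0, 0.3, -0.3]
gripper_width: 0.0012
finger_force: 0.0
time_s: 3.3
position: [0.5831, 0.3356, 0.0204]
orientation: [3.141, -0.0, -1.405]
contact_force: [0.6, 0.4, 0.1]
gripper_width: -0.0002
finger_force: 0.0
```

The fingers closed on nothing. I'll look again.

```bash
python3 - <<'E'
from h import *
f=grab_frame("top");g=grab_frame("side")
cv2.imwrite("pics/c4.png",np.hstack([crop(f,140,140,100,80,4),crop(g,205,240,100,80,4)]))
p=np.array(get_state()["position"])
for F in(f,g):print(proj(F,[p,p+[0,0,.019],[.5895,.304,.041],[.583,.3355,.041]]))
E
```

```text
[[200.68345412 170.57307303]
 [198.89649242 169.14720822]
 [209.5905485  166.9436842 ]
 [198.76978422 169.06939681]]
[[252.52407994 310.55840445]
 [251.51613519 307.12755056]
 [252.4181773  293.86255222]
 [251.49337933 306.8207399 ]]
```

View pics/c4.png

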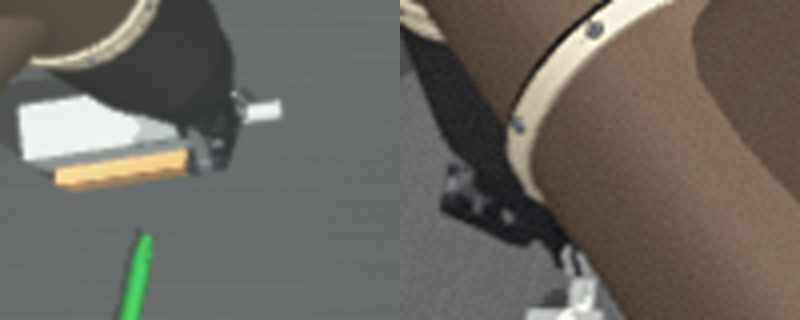

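```bash
python3 - <<'E'
from h import *
f=grab_frame("top");g=grab_frame("side")
cv2.imwrite("pics/c5.png",np.hstack([crop(f,180,152,40,40,10),crop(g,230,285,40,40,10)]))
print({k:np.round(v,4).tolist() for k,v in get_state().items()})
E
```

```text
{'time_s': 3.5, 'joints': [0.8113, 0.5063, -0.1985, 0.0, -0.866, -0.6459], 'dq': [0.0008, 0.0004, -0.0008, -0.0015, 0.0001, 0.0007], 'joint_efforts': [-0.0009, -63.7659, 23.7814, 5.6218, -0.0013, -0.0], 'position': [0.5831, 0.3356, 0.0205], 'orientation': [3.1415, -0.0, -1.4054], 'contact_force': [0.354, -0.0047, 0.9166], 'wrist_torque': [-0.0143, -0.0181, 0.0179], 'finger_force': 0.0, 'gripper_width': 0.0}
```

View pics/c5.png

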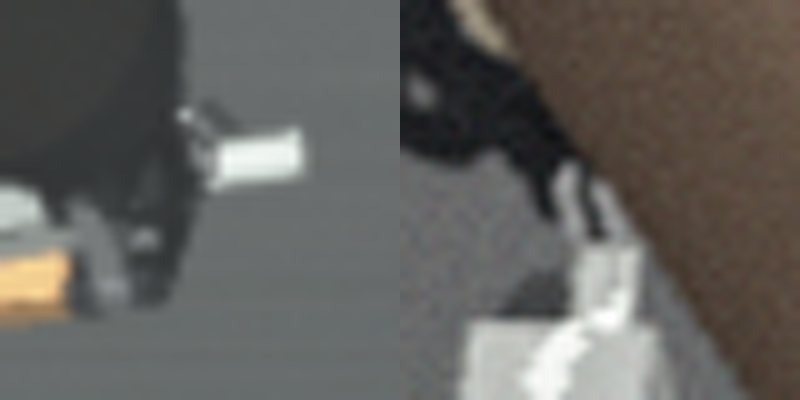

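The side crop shows the two finger strips (570,205) and (605,200) straddling the punch, which comes out between them. The width and force readings say otherwise. I'll test this with a 20 mm draw and check whether the blunt end moves.

```bash
cat >> h.py <<'E'
def blunt(f,row0=150,row1=185,c0=195,c1=260):
    im=f["color"].astype(int).min(2)[row0:row1,c0:c1];m=(im>165).astype(np.uint8)
    n,l,s,c=cv2.connectedComponentsWithStats(m);
    return [(s[i].tolist(),c[i].round(1).tolist()) for i in range(1,n) if s[i][4]>8]
E
python3 -c "
from h import *
print(blunt(grab_frame('top')))"
python3 -m jog '[[0.001,-0.005,0,0,0,0,1],[0.0023,-0.014,0,0,0,0,1],[0.0033,-0.02,0,0,0,0,1],[0.0033,-0.02,0,0,0,0,1]]'
python3 -c "
from h import *
print(blunt(grab_frame('top')))"
```

```text
[([6, 15, 9, 6, 34], [10.4, 17.4])]
time_s: 3.95
position: [0.5865, 0.3143, 0.0205]
orientation: [3.141, -0.0, -1.407]
contact_force: [-0.9, 0.6, -0.4]
gripper_width: 0.0001
finger_force: 0.0
[]
```

The blob vanished, so the gripper now covers it and the punch did not move. I'll compare predicted fingertip pixels with those seen in the earlier pictures.

```bash
python3 - <<'E'
from h import *
np.set_printoptions(precision=1,suppress=True)
f=grab_frame("top");g=grab_frame("side")
y=np.array([-.985,-.17,0])
for p in([.5802,.3417,.1009],[.5831,.3356,.0205]):
    p=np.array(p)
    for d in(-.03,0,.03):print(p[2],d,[proj(F,p+d*y+[0,0,h])[0] for F in(f,g) for h in(0,.013)])
cv2.imwrite("pics/c6.png",np.vstack([np.hstack([crop(f,185,150,40,30,10),crop(g,220,270,40,30,10)]),np.hstack([cv2.imread("pics/c4.png")[:,400:],np.zeros((320,400,3),np.uint8)])[:300]]))
E
```

```text
0.1009 -0.03 [array([189. , 154.9]), array([187.6, 153.7]), array([234.6, 297.9]), array([233.6, 295.2])]
0.1009 0 [array([190.4, 165.2]), array([189. , 164.1]), array([248.5, 298. ]), array([247.8, 295.3])]
0.1009 0.03 [array([191.8, 175.6]), array([190.4, 174.6]), array([262.5, 298. ]), array([261.9, 295.3])]
0.0205 -0.03 [array([199.3, 161. ]), array([198.1, 159.9]), array([239.6, 310.5]), array([238.8, 308.1])]
0.0205 0 [array([200.7, 170.6]), array([199.5, 169.6]), array([252.5, 310.6]), array([251.8, 308.2])]
0.0205 0.03 [array([202. , 180.2]), array([200.8, 179.3]), array([265.4, 310.6]), array([264.9, 308.3])]
```

View pics/c6.png

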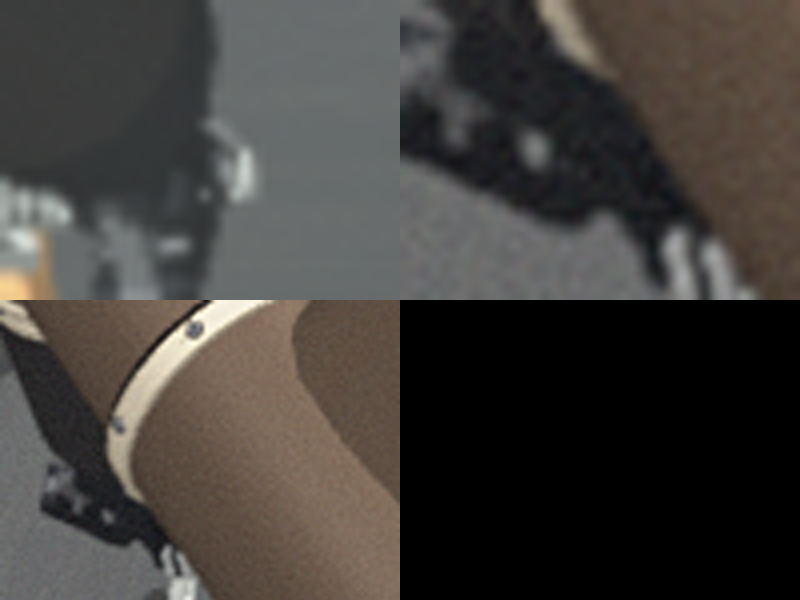

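```bash
python3 -m jog '[[0,0,0.002,0,0,0,1],[0,0,0.004,0,0,0,1],[0,0,0.006,0,0,0,1],[0,0,0.008,0,0,0,1]]'; python3 -m jog '[[0,0,0.002,0,0,0,1],[0,0,0.004,0,0,0,1],[0,0,0.006,0,0,0,1],[0,0,0.006,0,0,0,1]]'
python3 - <<'E'
from h import *
f=grab_frame("top");g=grab_frame("side")
print(blunt(f,150,185,180,260)); print(g["color"].min(2)[288:316,240:262])
E
```

```text
time_s: 4.5
position: [0.5864, 0.3158, 0.0288]
orientation: [-3.141, 0.0, -1.405]
contact_force: [0.1, 0.1, 0.4]
gripper_width: -0.0002
finger_force: 0.0
time_s: 4.9
position: [0.5866, 0.3157, 0.0349]
orientation: [-3.141, 0.0, -1.405]
contact_force: [0.5, 0.6, -0.1]
gripper_width: 0.0001
finger_force: 0.0
[([26, 15, 4, 5, 15], [27.7, 17.2]), ([0, 17, 10, 8, 55], [3.4, 21.0])]
[[ 50  30  32  26  32  26  20  29  30  38  49  50  54  56  57  59  63  59
   63  63  61  59]
 [ 77  42  30  28  33  28  41  50  41  31  42  47  54  55  60  59  58  63
   60  58  58  62]
 [ 95  77  41  27  24  35  82  87  58  50  44  42  53  51  57  52  54  58
   58  63  57  66]
 [108 103  76  35  33  83 138 114  62  96 101  88  57  48  50  61  57  56
   55  63  59  61]
 [112 108 100  58  37 108 152 114  61 128 157 137  78  48  50  52  55  61
   56  59  57  66]
 [107 105 108  67  34  79 142 132  67 107 150 143  82  47  46  52  56  54
   63  56  57  60]
 [110 104 110  82  43  61 138 154  95  72 138 149  94  42  46  45  60  57
   57  58  54  61]
 [110 109 104  90  62  49 116 152 109  63 129 151 108  58  68  53  52
[... 1184 characters left out ...]
8 254 250 215 135 100 105 107
  105 107 104 105]
 [102 102 107 100 102 102 102 118 169 233 249 254 250 206 126 102 101 109
  113 101 102 109]
 [105 109 102 108 105 107 104 130 198 240 250 254 248 187 114  98 105 102
  108 104 105 107]
 [103 101 102 103 104 100  98 135 212 244 249 253 247 183 118 102 101 112
  104 106 114 102]
 [104 105  95  83  84  79  92 166 229 244 251 253 246 171 110 102  97 112
  104 103 105 106]
 [103  94  75  65  68  70  88 165 233 245 250 252 241 172 107 102 106 106
  107 102 102 108]
 [ 92  71  69  69  75  65  75 171 233 245 251 252 237 160  99  99 105 108
  112 103 102 105]
 [ 89  67  64  65  68  67  94 180 239 247 252 250 230 151 103 100 101  99
  104 105 101 110]]
```

The closed fingertips seem to sit near or above the punch, even though the reported z is below it. I'll check the reported height with a light touch on the bench just beyond the blunt end.

```bash
python3 -m jog '[[0.003,-0.02,0,0,0,0,1],[0.007,-0.045,0,0,0,0,1],[0.007,-0.045,0,0,0,0,1],[0.007,-0.045,-0.015,0,0,0,1],[0.007,-0.045,-0.025,0,0,0,1]]'; python3 -m jog '[[0,0,-0.001,0,0,0,1],[0,0,-0.002,0,0,0,1],[0,0,-0.004,0,0,0,1],[0,0,-0.005,0,0,0,1],[0,0,-0.005,0,0,0,1]]'
python3 - <<'E'
from h import *
np.set_printoptions(linewidth=250)
f=grab_frame("top");g=grab_frame("side");p=get_state()["position"]
a,b=proj(f,p)[0],proj(g,p)[0];print(a,b,p,blunt(f,150,185,180,260))
r,c=int(b[1]),int(b[0]);print(r-14,c-10);print(g["color"].min(2)[r-14:r+8,c-10:c+12])
r,c=int(a[1]),int(a[0]);print(r-12,c-14);print(f["color"].min(2)[r-12:r+10,c-14:c+12])
E
```

```text
time_s: 5.5
position: [0.5931, 0.2703, 0.0082]
orientation: [3.141, 0.0, -1.406]
contact_force: [-0.8, -0.1, -0.8]
gripper_width: -0.0002
finger_force: 0.0
time_s: 6.0
position: [0.5934, 0.2708, 0.0046]
orientation: [-3.141, 0.0, -1.405]
contact_force: [-0.1, -0.9, -0.1]
gripper_width: 0.0001
finger_force: 0.0
[223.58779239 168.42698684] [256.22285364 287.97563025] [0.59352237 0.27077438 0.00475047] [([2, 2, 10, 1, 10], [6.5, 2.0]), ([0, 11, 25, 14, 144], [7.3, 18.5])]
273 246
[[ 32  26  21  23  43  48  56  62  52  58  59  60  58  59  56  60  63  66  60  60  64  62]
 [ 32  29  19  20  31  48  50  52  62  59  52  58  61  65  65  63  62  59  68  67  62  67]
 [ 35  33  30  32  26  32  54  48  50  57  57  62  60  63  65  61  62  66  66  64  67  60]
 [ 33  34  35  31  16  25  39  46  54  59  53  56  61  57  57  64  60  61  63  61  68  58]
 [ 31  29  30  27  34  65  45  51  48  54  55  58  61  61  58  60  64  65  66  65  63  62]
 [ 55  36  33  31  53 128  74  64  51  51  54  58  61  54  58  66  66  69  67  65  65  66]
 [ 98  47  28  62 113 107  58 126  93  55  55  49  58  55  60  56  57  5
[... 3047 characters left out ...]
  55  52  59 100 104 105 104 105 105 105 105 104 103 103]
 [105 105 102  89  77 113 116 113  95  81  77  78  65  53  61 101 104 105 105 104 104 105 104 104 104 104]
 [105 105 104 103  91 113 117 115 101  99 131 125  92  57  68 101 104 104 104 104 104 103 104 103 104 104]
 [105 105 106 112 109 105 115 116 112  88  84  77  64  55  79 101 104 103 103 102 101 102 102 101 102 101]
 [104 105 104 100  75  86 114 117 114  89  62  56  54  57  87 101 102 102 102 102 102 102 101 102 101 101]
 [105 105 104  90  61  69 112 117 116  99  68  63  60  59  90 103 103 103 103 103 103 103 103 103 103 103]
 [104 105 102  85  67  73 105 122 127 126  82  72  67  67  97 102 102 101 100 101 102 101 102 101 101 101]]
```

The fingertip's pad half-width explains the pixels. The true tip sits about 30 mm above the reported z, with x and y fine. I'll confirm by touching down gently.

```bash
python3 -m jog '[[0,0,-0.004,0,0,0,1],[0,0,-0.008,0,0,0,1],[0,0,-0.012,0,0,0,1],[0,0,-0.015,0,0,0,1],[0,0,-0.018,0,0,0,1]]'; python3 -m jog '[[0,0,-0.002,0,0,0,1],[0,0,-0.004,0,0,0,1]]'; python3 -m jog '[[0,0,-0.002,0,0,0,1],[0,0,-0.003,0,0,0,1]]'; python3 -m jog '[[0,0,-0.001,0,0,0,1],[0,0,-0.002,0,0,0,1]]'
```

```text
time_s: 6.6
position: [0.5934, 0.2705, -0.014]
orientation: [3.141, -0.0, -1.405]
contact_force: [0.1, 0.6, -0.1]
gripper_width: -0.0003
finger_force: 0.0
time_s: 6.8
position: [0.5934, 0.2706, -0.0177]
orientation: [3.142, -0.0, -1.405]
contact_force: [0.3, 0.2, 0.1]
gripper_width: 0.0
finger_force: 0.0
time_s: 7.0
position: [0.5934, 0.2706, -0.0207]
orientation: [3.141, -0.0, -1.405]
contact_force: [-0.7, 0.4, 0.3]
gripper_width: -0.0004
finger_force: 0.0
time_s: 7.2
position: [0.5935, 0.2706, -0.0225]
orientation: [-3.141, 0.0, -1.405]
contact_force: [-0.5, -0.4, 0.2]
gripper_width: -0.0001
finger_force: 0.0
```

Reported z is now below the bench with no contact, which confirms the offset. Continuing in small steps.

```bash
python3 -m jog '[[0,0,-0.0015,0,0,0,1],[0,0,-0.003,0,0,0,1]]'; python3 -m jog '[[0,0,-0.001,0,0,0,1],[0,0,-0.002,0,0,0,1]]';  python3 -m jog '[[0,0,-0.001,0,0,0,1],[0,0,-0.0015,0,0,0,1]]'
```

```text
time_s: 7.4
position: [0.5934, 0.2706, -0.0256]
orientation: [-3.142, 0.0, -1.405]
contact_force: [0.7, -0.3, 0.5]
gripper_width: -0.0003
finger_force: 0.0
time_s: 7.6
position: [0.5934, 0.2706, -0.0276]
orientation: [3.142, -0.0, -1.405]
contact_force: [-0.1, 0.3, 0.7]
gripper_width: 0.0002
finger_force: 0.0
time_s: 7.8
position: [0.5934, 0.2705, -0.0291]
orientation: [3.141, -0.0, -1.405]
contact_force: [0.3, -0.6, -0.6]
gripper_width: -0.0002
finger_force: 0.0
```

```bash
python3 -m jog '[[0,0,-0.001,0,0,0,1],[0,0,-0.002,0,0,0,1]]'; python3 -m jog '[[0,0,-0.001,0,0,0,1],[0,0,-0.002,0,0,0,1]]';  python3 -m jog '[[0,0,-0.001,0,0,0,1],[0,0,-0.0015,0,0,0,1]]'
```

```text
time_s: 8.0
position: [0.5935, 0.2706, -0.0307]
orientation: [-3.141, -0.0, -1.405]
contact_force: [-3.5, 0.1, 11.6]
gripper_width: 0.0
finger_force: 5.8
time_s: 8.2
position: [0.5936, 0.2707, -0.0308]
orientation: [-3.141, -0.0, -1.404]
contact_force: [-9.8, -2.9, 25.6]
gripper_width: 0.0002
finger_force: 13.0
time_s: 8.4
position: [0.5937, 0.2707, -0.0308]
orientation: [-3.14, -0.0, -1.404]
contact_force: [-12.4, -3.1, 33.4]
gripper_width: 0.0002
finger_force: 16.6
```

The bench touches at reported z = -0.031, so true z = reported + 0.031. Back up and regrasp at reported z ≈ -0.009.

```bash
python3 -m jog '[[0,0,0.04,0,0,0,0.4],[0,0,0.08,0,0,0,0.4],[-0.005,0.03,0.08,0,0,0,0.4],[-0.0095,0.066,0.08,0,0,0,0.4],[-0.0095,0.066,0.08,0,0,0,0.4]]'; python3 -m jog '[[0,0,-0.02,0,0,0,0.4],[0,0,-0.04,0,0,0,0.4],[0,0,-0.054,0,0,0,0.4],[0,0,-0.054,0,0,0,0.4]]';python3 -m jog '[[0,0,0,0,0,0,0.6],[0,0,0,0,0,0,1],[0,0,0,0,0,0,1],[0,0,0,0,0,0,1]]'
```

```text
time_s: 8.9
position: [0.584, 0.3403, 0.0461]
orientation: [-3.14, 0.001, -1.403]
contact_force: [0.5, 0.5, -0.5]
gripper_width: 0.0515
finger_force: 0.0
time_s: 9.3
position: [0.5826, 0.3352, -0.011]
orientation: [3.138, -0.002, -1.406]
contact_force: [0.3, -0.0, -0.1]
gripper_width: 0.0511
finger_force: 0.0
time_s: 9.7
position: [0.5845, 0.337, -0.0075]
orientation: [-3.14, 0.001, -1.405]
contact_force: [0.3, -0.4, 1.8]
gripper_width: 0.012
finger_force: 58.4
```

Gripped (58 N). Drawing it out.

```bash
python3 -m jog '[[0.001,-0.006,0.001,0,0,0,1],[0.0043,-0.026,0.001,0,0,0,1],[0.0083,-0.05,0.001,0,0,0,1],[0.0125,-0.075,0.001,0,0,0,1],[0.0165,-0.1,0.001,0,0,0,1]]'; python3 -m jog '[[0.004,-0.025,0,0,0,0,1],[0.0066,-0.04,0,0,0,0,1],[0.0066,-0.04,0.03,0,0,0,1],[0.0066,-0.04,0.06,0,0,0,1],[0.0066,-0.04,0.06,0,0,0,1]]'
python3 - <<'E'
from h import *
f=grab_frame("top");g=grab_frame("side")
cv2.imwrite("pics/c7.png",np.hstack([crop(f,170,120,100,80,4),crop(g,200,220,100,80,4)]))
E
```

```text
time_s: 10.2
position: [0.6002, 0.2346, -0.0076]
orientation: [3.141, -0.0, -1.406]
contact_force: [-0.2, -0.5, -0.7]
gripper_width: 0.012
finger_force: 58.4
time_s: 10.7
position: [0.6097, 0.1971, 0.0569]
orientation: [-3.135, 0.002, -1.405]
contact_force: [-0.2, 0.5, -1.2]
gripper_width: 0.0121
finger_force: 58.7
```

View pics/c7.png

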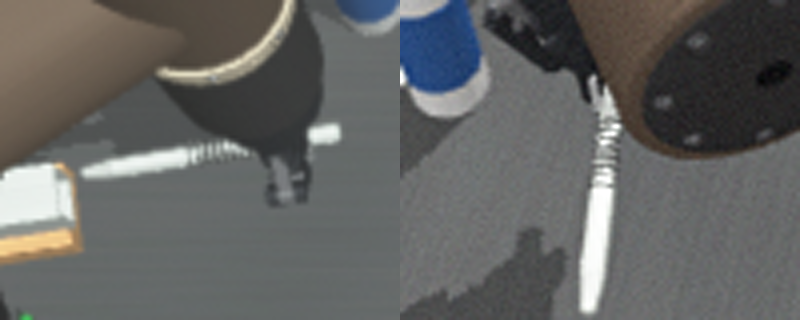

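The punch is out of the tube and held near its blunt end: taper tip at top px (190,163), side px (247,297). I'll measure its axis in the grip.

```bash
cat >> h.py <<'E'
def tri(f,a,g,b):
    c1,d1=ray(f,[a]);c2,d2=ray(g,[b]);d1=d1[0];d2=d2[0]
    s=np.linalg.lstsq(np.c_[d1,-d2],c2-c1,rcond=None)[0]
    p,q=c1+s[0]*d1,c2+s[1]*d2;return (p+q)/2,np.linalg.norm(p-q)
E
python3 - <<'E'
from h import *
f=grab_frame("top");g=grab_frame("side");p=np.array(get_state()["position"]);print(p)
t,e=tri(f,((82+.5)/4+169.5,173.5/4+119.5),g,(188.5/4+199.5,308.5/4+219.5));print("tip",t,e)
gp=p+[0,0,.050];v=t-gp;print(gp,np.linalg.norm(v),np.degrees(np.arctan2(v[1],v[0])),np.degrees(np.arcsin(v[2]/np.linalg.norm(v))))
z=gp[2];print("blunt",plane(f,[(339/4+169.5,131.5/4+119.5)],z))
E
```

```text
[0.60612046 0.19594254 0.0514694 ]
tip [0.58484169 0.34129565 0.10536102] 0.0017536925912567181
[0.60612046 0.19594254 0.1014694 ] 0.14695392992911954 98.32857694522157 1.517479229671225
blunt [[0.61753824 0.16467173 0.1014694 ]]
```

```bash
python3 -m jog '[[-0.156,-0.479,0.03,0,0,-25.3,1],[-0.156,-0.479,0.03,0,0,-25.3,1],[-0.156,-0.479,0.03,0,0,-25.3,1],[-0.156,-0.479,0.03,0,0,-25.3,1],[-0.156,-0.479,0.03,0,0,-25.3,1]]';  python3 -m jog '[[0,0,0,0,0,0,1]]'
```

```text
time_s: 11.4
position: [0.5279, -0.0424, 0.0663]
orientation: [3.14, -0.001, -1.847]
contact_force: [0.3, -1.2, -1.3]
gripper_width: 0.0117
finger_force: 58.7
time_s: 11.5
position: [0.526, -0.0451, 0.0664]
orientation: [3.138, -0.002, -1.851]
contact_force: [0.7, 0.4, -1.6]
gripper_width: 0.012
finger_force: 58.7
```

```bash
python3 -m jog '[[-0.076,-0.238,0,0,0,0,1],[-0.076,-0.238,0,0,0,0,1],[-0.076,-0.238,0,0,0,0,1],[-0.076,-0.238,0,0,0,0,1],[-0.076,-0.238,0,0,0,0,1]]';  python3 -m jog '[[0,0,0,0,0,0,1],[0,0,0,0,0,0,1],[0,0,0,0,0,0,1]]'
python3 - <<'E'
from h import *
f=grab_frame("top");g=grab_frame("side");p=np.array(get_state()["position"]);print(p)
for n,F in(("top",f),("side",g)):
    m=(F["color"].min(2)>170).astype(np.uint8)
    d=np.array([.284,.959,0]);a=p+[0,0,.0485]
    q=proj(F,[a-.033*d,a,a+.057*d,a+.147*d]);print(n,q.round(1).tolist())
    cv2.imwrite(f"pics/v_{n}.png",F["color"][:,:,::-1])
E
```

```text
time_s: 12.0
position: [0.4524, -0.28, 0.0664]
orientation: [3.14, -0.0, -1.846]
contact_force: [1.0, -0.1, -2.0]
gripper_width: 0.0117
finger_force: 58.7
time_s: 12.3
position: [0.4535, -0.2782, 0.0667]
orientation: [3.14, 0.0, -1.847]
contact_force: [-0.4, 0.4, -2.3]
gripper_width: 0.0118
finger_force: 58.7
[ 0.45408    -0.27763263  0.06703139]
top [[424.9, 212.3], [413.4, 209.0], [393.5, 203.2], [362.2, 194.1]]
side [[346.5, 114.4], [342.3, 120.2], [334.9, 130.6], [322.2, 148.5]]
```

```bash
python3 -m jog '[[-0.004,-0.005,0,0,0,0,1],[-0.004,-0.005,-0.02,0,0,0,1],[-0.004,-0.005,-0.04,0,0,0,1],[-0.004,-0.005,-0.05,0,0,0,1],[-0.004,-0.005,-0.05,0,0,0,1]]'; python3 -m jog '[[0,0,-0.003,0,0,0,1],[0,0,-0.006,0,0,0,1],[0,0,-0.009,0,0,0,1],[0,0,-0.012,0,0,0,1],[0,0,-0.012,0,0,0,1]]';python3 -m jog '[[0,0,-0.002,0,0,0,1],[0,0,-0.004,0,0,0,1],[0,0,-0.004,0,0,0,1]]'
```

```text
time_s: 12.9
position: [0.4488, -0.2831, 0.0161]
orientation: [3.139, -0.0, -1.846]
contact_force: [-0.8, 0.0, -1.7]
gripper_width: 0.0118
finger_force: 58.8
time_s: 13.4
position: [0.4495, -0.2837, 0.0051]
orientation: [3.141, 0.0, -1.847]
contact_force: [-0.4, -0.6, -1.3]
gripper_width: 0.0122
finger_force: 58.8
time_s: 13.7
position: [0.4499, -0.2837, 0.0012]
orientation: [-3.141, -0.0, -1.847]
contact_force: [0.1, 0.3, -1.7]
gripper_width: 0.0122
finger_force: 58.8
```

```bash
python3 -m jog '[[0,0,-0.001,0,0,0,1],[0,0,-0.002,0,0,0,1],[0,0,-0.002,0,0,0,1]]'; python3 -m jog '[[0,0,-0.001,0,0,0,1],[0,0,-0.001,0,0,0,1]]'
```

```text
time_s: 14.0
position: [0.4502, -0.2838, -0.0004]
orientation: [-3.141, -0.0, -1.847]
contact_force: [1.0, -0.3, 0.3]
gripper_width: 0.0118
finger_force: 58.9
time_s: 14.2
position: [0.4503, -0.2839, -0.0009]
orientation: [-3.14, -0.0, -1.846]
contact_force: [-0.9, 1.3, 7.6]
gripper_width: 0.0121
finger_force: 59.8
```

Seat contact at the predicted height. Releasing, lifting and moving above the punch's middle.

```bash
python3 -m jog '[[0,0,0.0015,0,0,0,0.6],[0,0,0.0015,0,0,0,0.6],[0,0,0.0015,0,0,0,0.6],[0,0,0.0015,0,0,0,0.6],[0,0,0.0015,0,0,0,0.6]]'; python3 -m jog '[[0,0,0.03,0,0,0,0.6],[0,0,0.07,0,0,0,0.6],[-0.04,-0.13,0.12,0,0,0,0.6],[-0.04,-0.13,0.12,0,0,0,0.6],[-0.04,-0.13,0.12,0,0,0,0.6]]'
python3 - <<'E'
from h import *
f=grab_frame("top");g=grab_frame("side")
cv2.imwrite("pics/v_top.png",f["color"][:,:,::-1]);cv2.imwrite("pics/v_side.png",g["color"][:,:,::-1])
a=np.array([.4502,-.2839,.048]);d=np.array([.284,.959,0])
for F in(f,g):
    q=proj(F,[a+s*d for s in(-.033,-.02,.02,.04,.057,.075,.13,.147,.155)]);print(q.round(1).tolist())
    print([int(F["color"].min(2)[int(round(v)),int(round(u))]) for u,v in q])
E
```

```text
time_s: 14.7
position: [0.4496, -0.2836, -0.0003]
orientation: [3.141, -0.0, -1.847]
contact_force: [-0.3, -0.1, 0.5]
gripper_width: 0.0342
finger_force: 0.0
time_s: 15.2
position: [0.4095, -0.4151, 0.1212]
orientation: [-3.14, -0.0, -1.846]
contact_force: [0.9, -0.1, -0.5]
gripper_width: 0.0342
finger_force: 0.0
[[419.7, 216.2], [415.5, 215.0], [402.4, 211.1], [395.8, 209.2], [390.3, 207.6], [384.4, 205.9], [366.4, 200.7], [360.9, 199.0], [358.2, 198.3]]
[68, 44, 226, 125, 143, 226, 212, 141, 79]
[[346.3, 129.9], [344.8, 132.2], [340.0, 139.3], [337.5, 143.0], [335.3, 146.1], [333.0, 149.6], [325.6, 160.4], [323.2, 163.9], [322.1, 165.6]]
[188, 180, 255, 125, 253, 249, 244, 179, 177]
```

```bash
python3 - <<'E'
from h import *
f=grab_frame("top");g=grab_frame("side")
a=np.array([.4502,-.2839,.048]);d=np.array([.284,.959,0]);n=np.array([.959,-.284,0])
o=np.arange(-.014,.0141,.002)
for nm,F in(("top",f),("side",g)):
  im=F["color"].min(2).astype(np.float32)
  for s in(-.025,-.02,.015,.115,.125,.135,.142,.146,.15):
    q=proj(F,[a+s*d+k*n for k in o]).astype(np.float32)
    v=cv2.remap(im,q[:,0].copy(),q[:,1].copy(),cv2.INTER_LINEAR).ravel()
    w=np.clip(v-150,0,None);print(nm,s,round(1e3*(w*o).sum()/max(w.sum(),1),1),v.astype(int).tolist())
E
```

```text
top -0.025 0.0 [43, 42, 42, 42, 42, 43, 43, 43, 43, 43, 44, 44, 44, 44, 44]
top -0.02 0.0 [42, 42, 42, 42, 43, 43, 43, 43, 43, 43, 43, 44, 44, 44, 44]
top 0.015 0.2 [101, 100, 102, 111, 143, 186, 212, 223, 223, 191, 155, 120, 108, 103, 102]
top 0.115 1.2 [121, 121, 123, 129, 143, 180, 210, 227, 229, 219, 186, 151, 129, 129, 132]
top 0.125 0.7 [84, 82, 87, 104, 138, 177, 209, 224, 218, 203, 166, 130, 95, 85, 84]
top 0.135 0.9 [78, 79, 81, 87, 108, 155, 195, 217, 214, 194, 136, 101, 81, 80, 80]
top 0.142 0.6 [79, 79, 79, 79, 95, 126, 180, 205, 208, 158, 117, 86, 82, 80, 81]
top 0.146 0.0 [79, 79, 79, 80, 87, 114, 141, 153, 149, 129, 103, 87, 80, 80, 80]
top 0.15 0.0 [78, 78, 78, 79, 80, 84, 85, 85, 86, 86, 81, 80, 80, 80, 80]
side -0.025 1.3 [100, 98, 99, 111, 132, 154, 174, 184, 189, 179, 158, 131, 112, 101, 95]
side -0.02 1.4 [100, 98, 100, 106, 129, 154, 173, 185, 190, 180, 160, 133, 107, 101, 98]
side 0.015 0.8 [130, 118, 106, 114, 165, 213, 244, 252, 253, 242, 211, 153, 116, 101, 104]
side 0.115 2.1 [154, 157, 155, 151, 177, 207, 233, 244, 248, 245, 230, 201, 183, 169, 158]
side 0.125 1.3 [155, 149, 144, 152, 176, 210, 234, 242, 241, 234, 203, 173, 163, 158, 157]
side 0.135 0.6 [147, 147, 146, 145, 161, 199, 227, 243, 242, 220, 176, 158, 150, 138, 119]
side 0.142 0.6 [148, 147, 144, 144, 154, 183, 219, 242, 233, 205, 165, 153, 148, 115, 84]
side 0.146 0.9 [148, 149, 147, 145, 146, 164, 194, 201, 197, 173, 163, 157, 143, 115, 81]
side 0.15 0.7 [152, 156, 156, 154, 152, 158, 166, 169, 162, 160, 165, 170, 156, 112, 79]
```

The punch lies on the groove line within about 1 mm, tip at the expected spot. Regripping at its middle.

```bash
python3 -m jog '[[0.014,0.046,0,0,0,0,0.5],[0.028,0.092,0,0,0,0,0.5],[0.042,0.138,0,0,0,0,0.5],[0.057,0.186,0,0,0,0,0.5],[0.057,0.186,-0.02,0,0,0,0.5]]'; python3 -m jog '[[0,0,0,0,0,0,0.5],[0,0,0,0,0,0,0.5],[0,0,0,0,0,0,0.5]]'
```

```text
time_s: 15.9
position: [0.47, -0.2226, 0.1017]
orientation: [-3.137, 0.001, -1.84]
contact_force: [0.5, -1.0, -0.1]
gripper_width: 0.0427
finger_force: 0.0
time_s: 16.2
position: [0.4667, -0.2281, 0.1002]
orientation: [3.142, -0.0, -1.847]
contact_force: [0.1, -0.1, -0.4]
gripper_width: 0.043
finger_force: 0.0
```

```bash
python3 -m jog '[[0,-0.001,-0.03,0,0,0,0.5],[0,-0.001,-0.06,0,0,0,0.5],[0,-0.001,-0.085,0,0,0,0.5],[0,-0.001,-0.1,0,0,0,0.5],[0,-0.001,-0.101,0,0,0,0.5]]'; python3 -m jog '[[0,0,0,0,0,0,0.5],[0,0,0,0,0,0,0.7],[0,0,0,0,0,0,1],[0,0,0,0,0,0,1],[0,0,0,0,0,0,1]]'
```

```text
time_s: 16.7
position: [0.4651, -0.2295, -0.0026]
orientation: [3.138, -0.001, -1.849]
contact_force: [-0.2, 0.6, 0.7]
gripper_width: 0.0425
finger_force: 0.0
time_s: 17.2
position: [0.4661, -0.2287, -0.0]
orientation: [3.141, 0.0, -1.847]
contact_force: [-4.4, 2.2, 7.5]
gripper_width: 0.0122
finger_force: 58.4
```

```bash
python3 -m jog '[[0,0,0.015,0,0,0,1],[0,0,0.05,0,0,0,1],[0,0,0.08,0,0,0,1],[0.015,0.04,0.08,0,0,6,1],[0.03,0.085,0.08,0,0,14,1]]'; python3 -m jog '[[0.015,0.045,0,0,0,8,1],[0.035,0.095,0,0,0,15.1,1],[0.05,0.14,0,0,0,15.1,1],[0.055,0.149,0,0,0,15.1,1],[0.055,0.149,0,0,0,15.1,1]]'; python3 -m jog '[[0,0,0,0,0,0,1],[0,0,0,0,0,0,1],[0,0,0,0,0,0,1]]'
```

```text
time_s: 17.7
position: [0.4977, -0.1436, 0.0808]
orientation: [-3.138, 0.001, -1.602]
contact_force: [0.1, -0.7, -1.7]
gripper_width: 0.0118
finger_force: 58.8
time_s: 18.2
position: [0.5525, 0.0074, 0.0793]
orientation: [-3.141, 0.0, -1.336]
contact_force: [0.0, -0.0, -1.7]
gripper_width: 0.0119
finger_force: 58.8
time_s: 18.5
position: [0.5513, 0.0042, 0.079]
orientation: [-3.142, 0.0, -1.341]
contact_force: [0.2, -0.0, -2.0]
gripper_width: 0.0121
finger_force: 58.8
```

```bash
python3 - <<'E'
from h import *
f=grab_frame("top");g=grab_frame("side");p=np.array(get_state()["position"]);print(p,get_state()["orientation"])
for n,F in(("top",f),("side",g)):
    th=np.radians(102.7);d=np.array([np.cos(th),np.sin(th),0]);k=np.array([d[1],-d[0],0]);a=p+[0,0,.048]
    im=F["color"].min(2).astype(np.float32);o=np.arange(-.014,.0141,.002)
    for s in(-.08,-.07,-.05,-.04,-.03,.03,.04,.05,.06,.075,.085,.089,.093):
        q=proj(F,[a+s*d+t*k for t in o]).astype(np.float32);v=cv2.remap(im,q[:,0].copy(),q[:,1].copy(),cv2.INTER_LINEAR).ravel()
        w=np.clip(v-150,0,None);print(n,s,round(1e3*(w*o).sum()/max(w.sum(),1),1),v.astype(int).tolist())
E
```

```text
[0.55151562 0.00440629 0.07904827] [-3.14142629e+00  7.45161934e-05 -1.34050343e+00]
top -0.08 1.0 [105, 105, 106, 110, 145, 186, 223, 233, 231, 219, 189, 145, 114, 104, 103]
top -0.07 1.0 [104, 104, 106, 115, 138, 187, 220, 234, 233, 219, 191, 140, 116, 105, 104]
top -0.05 -5.1 [174, 176, 176, 177, 186, 202, 219, 207, 161, 103, 76, 64, 63, 62, 62]
top -0.04 -7.9 [101, 123, 162, 214, 168, 114, 75, 65, 61, 61, 61, 61, 61, 61, 61]
top -0.03 0.0 [86, 88, 99, 100, 72, 63, 60, 60, 60, 59, 59, 59, 59, 60, 62]
top 0.03 -3.3 [177, 176, 174, 164, 159, 181, 189, 200, 200, 183, 156, 122, 95, 76, 62]
top 0.04 0.1 [161, 159, 153, 160, 159, 149, 164, 184, 203, 212, 174, 134, 109, 104, 103]
top 0.05 -1.2 [74, 80, 118, 183, 166, 151, 161, 179, 185, 178, 153, 127, 106, 104, 103]
top 0.06 1.0 [135, 134, 134, 135, 140, 174, 215, 228, 217, 202, 182, 140, 113, 102, 103]
top 0.075 0.3 [86, 82, 82, 88, 130, 174, 212, 221, 216, 196, 144, 105, 84, 80, 82]
top 0.085 0.5 [101, 100, 100, 100, 103, 151, 200, 219, 208, 172, 123, 105, 92, 83, 80]
top 0.089 0.0 [101, 100, 100, 102, 106, 121, 149, 152, 139, 119, 105
[... 521 characters left out ...]
, 134, 129, 144, 191, 241, 243, 224, 199, 183, 145, 114, 96, 94]
side 0.04 2.8 [109, 129, 113, 97, 98, 137, 163, 180, 198, 213, 188, 141, 111, 100, 106]
side 0.05 3.7 [177, 160, 147, 126, 109, 139, 166, 182, 187, 184, 176, 161, 168, 189, 185]
side 0.06 0.3 [161, 145, 125, 111, 122, 211, 242, 248, 243, 234, 187, 141, 118, 118, 131]
side 0.075 -2.5 [176, 172, 171, 170, 174, 218, 240, 242, 230, 200, 149, 129, 130, 134, 134]
side 0.085 -3.6 [186, 185, 183, 186, 186, 204, 225, 240, 232, 181, 145, 129, 128, 133, 133]
side 0.089 -5.9 [187, 184, 186, 188, 190, 180, 172, 171, 180, 156, 147, 144, 146, 159, 145]
side 0.093 -0.3 [193, 185, 191, 221, 202, 184, 171, 164, 167, 186, 194, 196, 199, 208, 170]
```

The held punch is centred and parallel to the rack line within 1 mm. One sub-pixel check of the clip slots in the first, unobstructed pictures.

```bash
python3 - <<'E'
from h import *
f=grab_frame("top");g=grab_frame("side")
th=np.radians(102.7);d=np.array([np.cos(th),np.sin(th),0]);k=np.array([d[1],-d[0],0]);o=np.arange(-.016,.0161,.002)
for n,F in(("top",f),("side",g)):
    im=cv2.imread(f"pics/{n}0.png").min(2).astype(np.float32)
    for z in(.057,.062):
      for s in(-.049,-.045,-.041,.041,.045,.049):
        c=np.array([.551,.005,z])+s*d
        q=proj(F,[c+t*k for t in o]).astype(np.float32);v=cv2.remap(im,q[:,0].copy(),q[:,1].copy(),cv2.INTER_LINEAR).ravel()
        w=np.clip(100-v,0,None);w[abs(o)>.012]=0;print(n,z,s,round(1e3*(w*o).sum()/max(w.sum(),1),1),v.astype(int).tolist())
E
```

```text
top 0.057 -0.049 0.0 [167, 170, 165, 184, 193, 174, 141, 112, 109, 124, 156, 204, 209, 197, 198, 196, 188]
top 0.057 -0.045 -0.9 [157, 174, 172, 185, 216, 165, 114, 73, 73, 97, 150, 197, 223, 210, 203, 197, 186]
top 0.057 -0.041 -0.6 [159, 162, 164, 171, 203, 181, 113, 77, 70, 94, 161, 208, 217, 209, 201, 197, 180]
top 0.057 0.041 1.0 [147, 164, 171, 166, 186, 186, 153, 109, 82, 81, 110, 156, 210, 207, 198, 199, 195]
top 0.057 0.045 0.8 [149, 159, 171, 171, 189, 219, 156, 103, 62, 73, 110, 174, 210, 223, 209, 202, 194]
top 0.057 0.049 1.0 [156, 163, 162, 167, 179, 205, 176, 110, 78, 76, 102, 168, 206, 216, 206, 199, 195]
top 0.062 -0.049 0.0 [174, 167, 173, 193, 188, 165, 130, 120, 120, 136, 181, 214, 202, 199, 198, 194, 166]
top 0.062 -0.045 -1.4 [165, 173, 170, 199, 192, 138, 94, 72, 76, 123, 175, 220, 216, 205, 200, 192, 174]
top 0.062 -0.041 -1.5 [161, 165, 168, 189, 217, 148, 96, 61, 81, 127, 202, 216, 216, 205, 199, 190, 170]
top 0.062 0.041 -0.3 [155, 173, 169, 175, 196, 173, 135, 89, 82, 94, 129, 184, 213, 200, 198, 197, 192]
top 0.062 0.045 0.1 [149, 165, 170, 173, 205, 190,
[... 732 characters left out ...]
, 239, 198, 168, 152, 154, 169, 217, 228, 208, 194, 182, 173]
side 0.062 -0.049 -0.3 [164, 169, 154, 176, 176, 151, 109, 88, 82, 93, 146, 182, 177, 187, 199, 205, 165]
side 0.062 -0.045 -0.3 [164, 177, 182, 223, 235, 209, 137, 96, 82, 99, 177, 232, 222, 218, 216, 210, 167]
side 0.062 -0.041 -0.1 [151, 167, 179, 224, 242, 219, 146, 99, 80, 99, 181, 243, 225, 220, 214, 203, 154]
side 0.062 0.041 0.0 [192, 188, 175, 179, 220, 228, 196, 181, 176, 178, 187, 207, 208, 205, 204, 207, 195]
side 0.062 0.045 0.0 [190, 188, 176, 183, 226, 236, 199, 180, 175, 177, 186, 220, 222, 213, 210, 212, 198]
side 0.062 0.049 0.0 [189, 187, 170, 180, 223, 238, 201, 182, 177, 179, 185, 225, 225, 213, 209, 210, 192]
```

```bash
python3 -m jog '[[-0.001,0.001,-0.02,0,0,-0.7,1],[-0.001,0.001,-0.04,0,0,-0.7,1],[-0.001,0.001,-0.052,0,0,-0.7,1],[-0.001,0.001,-0.056,0,0,-0.7,1],[-0.001,0.001,-0.056,0,0,-0.7,1]]'; python3 -m jog '[[0,0,-0.002,0,0,0,1],[0,0,-0.004,0,0,0,1],[0,0,-0.006,0,0,0,1],[0,0,-0.006,0,0,0,1]]'; python3 -m jog '[[0,0,-0.001,0,0,0,1],[0,0,-0.002,0,0,0,1],[0,0,-0.002,0,0,0,1]]'
```

```text
time_s: 19.2
position: [0.5506, 0.0061, 0.0225]
orientation: [3.141, -0.0, -1.351]
contact_force: [-0.7, 0.2, -1.9]
gripper_width: 0.012
finger_force: 58.8
time_s: 19.6
position: [0.5507, 0.0063, 0.0169]
orientation: [-3.141, 0.0, -1.351]
contact_force: [0.8, 0.6, -2.0]
gripper_width: 0.012
finger_force: 58.8
time_s: 19.9
position: [0.5505, 0.0061, 0.0153]
orientation: [3.141, -0.0, -1.351]
contact_force: [-2.3, -0.3, 4.3]
gripper_width: 0.0122
finger_force: 59.5
```

Meets the lips where predicted. Pressing on in small steps.

```bash
python3 -m jog '[[0,0,-0.001,0,0,0,1],[0,0,-0.002,0,0,0,1]]'; python3 -m jog '[[0,0,-0.001,0,0,0,1],[0,0,-0.002,0,0,0,1]]';python3 -m jog '[[0,0,-0.001,0,0,0,1],[0,0,-0.0015,0,0,0,1]]'
```

```text
time_s: 20.1
position: [0.5511, 0.0061, 0.0141]
orientation: [-3.141, -0.0, -1.351]
contact_force: [-5.0, -0.4, 13.8]
gripper_width: 0.0118
finger_force: 60.5
time_s: 20.3
position: [0.551, 0.0061, 0.0122]
orientation: [-3.141, -0.0, -1.351]
contact_force: [-4.7, -1.7, 11.7]
gripper_width: 0.0121
finger_force: 60.3
time_s: 20.5
position: [0.5508, 0.0061, 0.0103]
orientation: [-3.141, -0.0, -1.351]
contact_force: [-2.9, -0.7, 6.9]
gripper_width: 0.0121
finger_force: 59.8
```

```bash
python3 -m jog '[[0,0,-0.001,0,0,0,1],[0,0,-0.001,0,0,0,1]]'; python3 -m jog '[[0,0,-0.001,0,0,0,1],[0,0,-0.001,0,0,0,1]]';python3 -m jog '[[0,0,-0.001,0,0,0,1],[0,0,-0.001,0,0,0,1]]'
```

```text
time_s: 20.7
position: [0.5506, 0.0061, 0.0086]
orientation: [3.142, -0.0, -1.352]
contact_force: [-2.5, -1.0, 1.8]
gripper_width: 0.0122
finger_force: 59.2
time_s: 20.9
position: [0.5504, 0.0062, 0.0069]
orientation: [3.141, 0.0, -1.352]
contact_force: [-1.0, -1.0, -2.4]
gripper_width: 0.012
finger_force: 58.7
time_s: 21.1
position: [0.5502, 0.0063, 0.0056]
orientation: [3.14, 0.0, -1.352]
contact_force: [-0.2, -1.5, -8.0]
gripper_width: 0.0121
finger_force: 58.4
```

The leaves now pull the punch down, so it has snapped past the lips. One more small step, then release.

```bash
python3 -m jog '[[0,0,-0.001,0,0,0,1],[0,0,-0.0015,0,0,0,1]]'; python3 -m jog '[[0,0,0,0,0,0,0.6],[0,0,0,0,0,0,0.6],[0,0,0,0,0,0,0.6],[0,0,0,0,0,0,0.6]]'; python3 -m jog '[[0,0,0.02,0,0,0,0.6],[0,0,0.06,0,0,0,0.6],[0,0,0.1,0,0,0,0.6],[-0.15,-0.12,0.12,0,0,0,0.6],[-0.2,-0.16,0.15,0,0,0,0.6]]'
```

```text
time_s: 21.3
position: [0.5503, 0.0063, 0.0043]
orientation: [3.141, 0.0, -1.351]
contact_force: [-1.2, -1.6, -6.6]
gripper_width: 0.0117
finger_force: 58.4
time_s: 21.7
position: [0.5514, 0.0065, 0.0054]
orientation: [-3.14, 0.0, -1.351]
contact_force: [-0.1, -0.2, 0.2]
gripper_width: 0.0345
finger_force: 0.0
time_s: 22.2
position: [0.4736, -0.0554, 0.1214]
orientation: [-3.14, 0.0, -1.35]
contact_force: [-0.5, -0.9, 0.2]
gripper_width: 0.0346
finger_force: 0.0
```

```bash
python3 -m jog '[[-0.05,-0.25,0.05,0,0,0,0.6],[-0.05,-0.25,0.05,0,0,0,0.6],[-0.05,-0.25,0.05,0,0,0,0.6],[-0.05,-0.25,0.05,0,0,0,0.6],[-0.05,-0.25,0.05,0,0,0,0.6]]'; python3 - <<'E'
from h import *
f=grab_frame("top");g=grab_frame("side")
cv2.imwrite("pics/c8.png",np.hstack([crop(f,270,145,80,75,5),crop(g,255,160,80,75,5)]))
th=np.radians(102);d=np.array([np.cos(th),np.sin(th),0]);k=np.array([d[1],-d[0],0]);a=np.array([.5502,.0063,.05]);o=np.arange(-.014,.0141,.002)
for n,F in(("top",f),("side",g)):
    im=F["color"].min(2).astype(np.float32)
    for s in(-.091,-.088,-.08,-.065,-.025,.025,.065,.075,.085,.089,.093):
        q=proj(F,[a+s*d+t*k for t in o]).astype(np.float32);v=cv2.remap(im,q[:,0].copy(),q[:,1].copy(),cv2.INTER_LINEAR).ravel()
        w=np.clip(v-150,0,None);print(n,s,round(1e3*(w*o).sum()/max(w.sum(),1),1),int(v.max()))
E
```

```text
time_s: 22.7
position: [0.4251, -0.2978, 0.1699]
orientation: [-3.14, -0.001, -1.351]
contact_force: [0.9, 0.7, 0.6]
gripper_width: 0.0343
finger_force: 0.0
top -0.091 0.9 157
top -0.088 1.4 179
top -0.08 2.0 180
top -0.065 2.1 179
top -0.025 4.8 154
top 0.025 -1.2 233
top 0.065 1.8 234
top 0.075 1.5 223
top 0.085 1.4 211
top 0.089 1.2 156
top 0.093 0.0 103
side -0.091 1.5 179
side -0.088 1.4 183
side -0.08 1.8 186
side -0.065 1.7 186
side -0.025 0.0 144
side 0.025 -0.4 246
side 0.065 0.4 243
side 0.075 -0.7 243
side 0.085 1.4 237
side 0.089 -2.5 186
side 0.093 -11.4 183
```

View pics/c8.png

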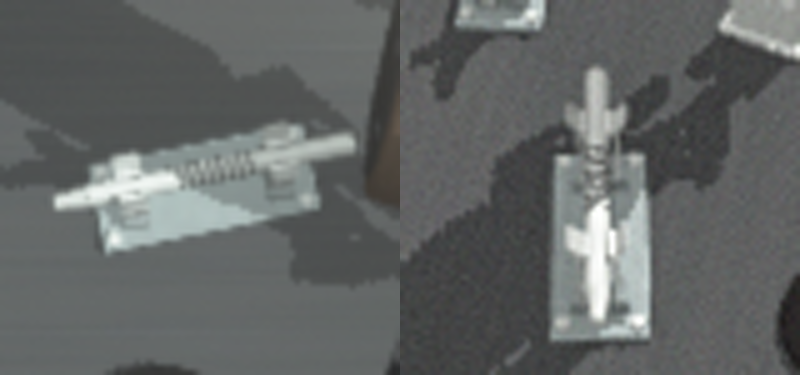

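The last picture shows the punch lying in both clips, with the clip leaves closed over it at top-crop (125,185) and (285,160). It looks the same as the full rack, and the gripper is clear. Handing in.

```bash
python3 -m jog '[[0,0,0,0,0,0,0.6],[0,0,0,0,0,0,0.6]]'; python3 -c "
from plant import *
print(sign_off())"
```

```text
time_s: 23.0
position: [0.4255, -0.2953, 0.1686]
orientation: [3.142, 0.0, -1.351]
contact_force: [0.1, -0.6, -0.2]
gripper_width: 0.0345
finger_force: 0.0
the job is handed in; nothing more can be done
None
```

I drew the punch out, laid it in the V-blocks, regripped it and pushed it into both clips of the empty rack. It snapped, I let go, and I signed off at 23 s; no verdict was returned, and I did not re-measure the can, disc or bar stub at the end.

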